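# Snap the end-cap clip shut with the clip pliers

## Task

The blue snap clip round the end cap on the rinse manifold's left-hand port is still open. Lift the red-handled clip pliers off the mat without closing them, then squeeze the clip's two ears together with them until the latch clicks and the clip stays shut by itself, without crushing the nylon or touching the manifold with the gripper. Lay the pliers back flat on the mat, let go, and leave the vials, timer and tape where they are.

Things in the scene. Friction and masses are not known exactly. Their poses are not given: they have to be found in the camera images.
- manifold: White rinse manifold fixed to the bench, block 62 x 166 mm, top 34 mm above the bench, foot 80 x 186 x 8 mm. Two upright steel ports with seated 34 mm end caps, nothing higher than 68 mm. Origin: axis of the left port at bench height, z up; second port (its clip is already shut, a model) at y = -80 mm; the clip's ears point to -x, beads 35 mm from the axis.
- clip_mouth (a point): Midway between the beads, 57 mm above the bench, axes as manifold. Clip: blue nylon band, outside 46 mm, 51 to 63 mm above the bench, two halves on a pin at manifold x = +25 mm, each sprung open, swinging level. A tongue on the left half rides over a tooth on the right: the squeeze peaks at 10 to 15 N per jaw, drops at the click, then climbs steeply; over 30 N crushes the nylon.
- bead_left (a point): Centre of the upright bead (6 mm diameter, between 9 mm collars 17 mm apart) that ends the left ear (+y of manifold). Bead centres are 28.5 mm apart open, 16 mm squeezed shut, about 17 mm latched and released. Open, the beads lie 1.2 mm nearer the port than clip_mouth.
- bead_right (a point): Centre of the bead on the right ear (-y of manifold), as bead_left.
- clip_left (a joint): Angle of the clip's left half, rad: 0 shut against its stop, 0.105 open (at rest).
- clip_right (a joint): Angle of the clip's right half, rad: 0 shut against its stop, 0.105 open (at rest).
- pliers: Clip pliers, steel jaws, red handles, 174 mm long, about 0.21 kg, lying flat, jaws away from the robot. Origin: pivot, underside; x to the jaw tips, z up, 16 mm thick, mid-plane z = 8 mm. Both halves move evenly about x; a spring holds them wide open until the handles are gripped with more than about 6.5 N (9 N when shut). The click needs 16 to 22 N on the handles, about 27 N crushes.
- pliers_grip (a point): Midway between the handles, 64 mm behind the pivot, mid-thickness, near the centre of mass: grip both handles here from above, fingers closing across the pliers' x. Width over the handles 67 mm open, about 33 mm with the clip shut; outer faces upright, 16 mm high, tapering 5 deg each to the pivot when open, 9 deg to the ends when shut. Axes as pliers.
- pliers_mouth (a point): Between the grooves when shut, 42 mm ahead of the pivot (tips 50 mm), mid-thickness. Each jaw, 8 mm thick, has an upright groove inside for a bead, 2 mm to spare fore and aft; tip lips 41 mm apart open. Best 1 to 2 mm past clip_mouth when the jaws meet the beads, level with it when shut. Between parallel fingers the pliers creep 2 to 4 mm forward and the tips rise 1 to 2 mm as they close.
- pliers_left (a joint): Opening angle of each half of the pliers, rad: 0.24 wide open (at rest), about 0.14 on meeting the open clip's beads, 0 with the grooves 22 mm apart, the shut clip just held; 0.03 to 0.05 past it under the click's load; stop at -0.10.
- tool_mat: Dark blue-grey tool mat, 210 (x) x 200 (y) x 3 mm, fixed on the bench. Origin: centre of its underside, z up.
- vial_green: Small glass vial with a green cap, 22 x 51 mm, standing on the bench. Leave alone. Origin: centre of the underside.
- vial_white: Small glass vial with a white cap, 22 x 51 mm, standing on the bench. Leave alone. Origin: centre of the underside.
- timer: Flat grey bench timer, 64 x 64 x 18 mm. Leave alone. Origin: centre of the underside.
- tape_roll: Roll of green tape, 68 mm, 19 mm high, lying flat. Leave alone. Origin: centre of the underside.
Not all that is in view belongs to the job. There is more than one size of the pliers; the job needs the larger.

How it is judged:
By the outcome, as a careful person would: the job done as asked, in the order asked, and still so for the second after the job is handed in, with the robot touching nothing.
It also fails if it takes over 61 s, if anything falls off the work surface, if the arm or the gripper's body presses on something with over 40 N, if the wrist force passes 120 N, or if a joint passes its speed limit or range.

## Robot

A 6-joint arm with a two-finger parallel gripper is mounted at the origin on a cart in front of the work surface, level with it; the furniture and walls round the work are solid. World frame = base frame: x ahead of the robot, y to its left, z up, the work surface at z = 0. Lengths are in m, angles in rad, forces in N, time in s.
With the tool pointing down it reaches from about 0.35 to 0.775 m from the base axis. Payload 7.3 kg.
Tool frame: the origin (TCP) lies at the centre of the arm's flange, where the gripper is bolted on; the fingertips stand 178 mm ahead of it and the grasp point (between the pads) lies 159 mm ahead of it (tip_extent is the distance from the TCP to the fingertips, in m); z points along the fingers, y is the line along which they close (so a half turn about z gives the same grasp; the last joint's range is limited). The gripper opens to 92 mm and grips with 3 to 60 N. Pads are 19 mm wide; open, the fingers measure 130 mm over their backs; the gripper's body (75 mm by 190 mm) begins 47 mm behind the grasp point.
Start: joints at [1.054, 0.342, 1.524, -0, 1.275, -0.146], TCP at [0.19, 0.489, 0.405] pointing down, gripper open.
Joint ranges: [-2.53, 2.53], [-0.77, 2.02], [0.04, 2.7], [-1, 4.14], [0.28, 2.66], [-3.11, 3.11]. Speed limits (rad/s): [2.57, 2.57, 3.14, 3.14, 3.14, 3.14].

## Interface

Orientations are given as [roll, pitch, yaw] about the fixed x, y, z axes, in that order (R = Rz(yaw) Ry(pitch) Rx(roll)).
In Python, from cell import * gives the robot as it stands.
- The arm moves only by the tool arm_command, never from a script. Its arguments are lists of equal length, an entry for each row: "xyz": the shift along the world's x, y, z in mm, a list of three; "spin": the turn about the world's z in degrees. In form: {"xyz": [[tx, ty, tz], ...], "spin": [spin, ...]}. A call has 1 to 20 rows; each row shifts and turns the commanded pose from where the row before left it; what a row does not reach is not made up. A row lasts 1/10 s, in which the tool goes at most 50 mm and 8.59 degrees, less where a joint would pass 70% of its speed; a pose out of reach is approached as far as the arm can. A call with a gripper value outside its range is refused whole. "jaw" is the opening, from -1 (shut) to 1 (fully open), set as the call begins (left out, the last holds). The fingers move at their own pace and stop on an object; "squeeze" is the grip in N (left out, the last holds). Time passes only in rows, so rows that do not move let the fingers close. It gives the time, the measured TCP pose, the force, the opening and the grip force at its end, in the units of the state.
- observe(): the state, without advancing time (a new reading comes with each control period).
- read_camera(name): name is "scene" or "top"; returns a dict with "img" (420x560x3 uint8, red, green, blue), "depth" (420x560 float32, m along the optical axis (not along the pixel's ray), 0 where there is no reading), "fx", "fy", "cx", "cy" (pixels), "world_from_camera" (4x4, takes a point from camera to world coordinates). Camera axes: x right, y up, looking along -z (the intrinsics and any distortion apply to the point x, -y, -z); pixel columns grow to the right and rows downward; lengths in m; the calibration is good to about 2 mm. A picture is of the moment at which its call begins.
- hand_in(): hands the job in; it is judged then, once.
The state is a dict: "time": time; "qpos": joint angles; "qvel": joint speeds; "joint_efforts": joint torques, N m; "tool_pos": TCP position; "tool_rot": TCP orientation; "contact_force": force on the tool from outside, world axes, zero at the start; "torque": the same for the moment, N m; "opening": finger opening in m; "grip_force": force on a finger pad.
Only numpy, scipy, OpenCV 4.12 (cv2) and the standard library are available. Lean on these libraries where they do the work, as an engineer would, in place of code of your own. Each camera call takes 0.05 s, during which the arm holds its last target. There are 200 camera calls.

## Working session

There is one attempt and no reset: what is moved stays moved. The work goes in short steps, Python scripts to look and compute and a tool call to move; the robot and the scene stay as the last step left them, time stands still between calls to the robot, and variables do not carry over. Pictures are saved under pics/ and viewed, at most 10 in all, crops included, and the job is handed in when it is done.

Besides the shell and the picture viewer there is one more tool, called after ">>>" as a command line: name --pt "numbers of a row" for each row, then --argument value for the rest. arm_command: Moves the arm, as the interface text tells. Its arguments: {"type":"object","properties":{"xyz":{"type":"array","items":{"type":"array","items":{"type":"number"}}},"spin":{"type":"array","items":{"type":"number"}},"jaw":{"type":"number"},"squeeze":{"type":"number"}},"required":["xyz","spin"]}

```bash
mkdir -p pics
python3 - <<'E'
from cell import *
import cv2,numpy as np
s=observe();print(s)
for n in("scene","top"):
    c=read_camera(n);np.savez(f"{n}0.npz",**c)
    cv2.imwrite(f"pics/{n}0.png",c["img"][:,:,::-1]);print(n,c["fx"],c["fy"],c["cx"],c["cy"],c["world_from_camera"],[k for k in c])
E
```

```text
{'time': 0.0, 'qpos': array([ 1.05399113e+00,  3.42729232e-01,  1.52503088e+00, -1.44824315e-05,
        1.27536205e+00, -1.45988960e-01]), 'qvel': array([ 0.00024444,  0.00031507, -0.0015385 ,  0.00060544,  0.00038602,
       -0.00034532]), 'joint_efforts': array([-3.35123359e-04, -4.31235337e+01, -2.44226933e+01,  7.17120920e-02,
        5.55522332e-02, -2.20040265e-04]), 'tool_pos': array([0.1901566 , 0.48920891, 0.40403652]), 'tool_rot': array([-3.14007739e+00, -2.08799043e-04,  2.77078048e+00]), 'contact_force': array([ 0.82590958, -0.02188835,  0.45566746]), 'torque': array([-0.00770092, -0.02639838,  0.03002651]), 'grip_force': 0.0, 'opening': 0.0921143834280704}
scene 418.1524985357213 418.1524985357213 275.0690570912255 206.29946615602012 [[ 0.90828068  0.26601783 -0.3228943   0.26856382]
 [-0.41827004  0.56128679 -0.71414796 -0.53607115]
 [-0.00873978  0.7837038   0.62107324  0.60392735]
 [ 0.          0.          0.          1.        ]] ['img', 'depth', 'fx', 'fy', 'cx', 'cy', 'world_from_camera']
top 515.6485347751662 515.6485347751662 276.8142608983706 215.62595689204178 [[ 7.61014446e-03  9.86752350e-01 -1.62055192e-01  4.11748599e-01]
 [-9.99970997e-01  7.55812924e-03 -9.37470500e-04  4.56260957e-02]
 [ 2.99782868e-04  1.62057626e-01  9.86781250e-01  1.04230433e+00]
 [ 0.00000000e+00  0.00000000e+00  0.00000000e+00  1.00000000e+00]] ['img', 'depth', 'fx', 'fy', 'cx', 'cy', 'world_from_camera']
```

View pics/top0.png

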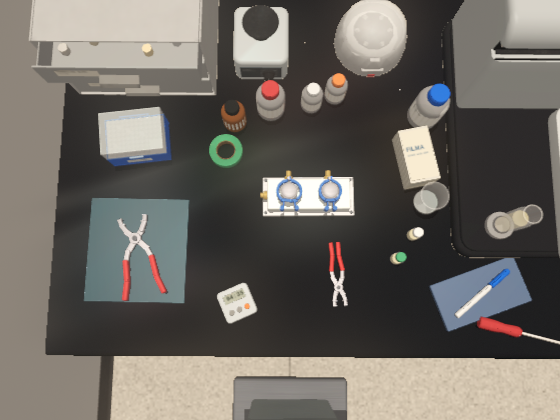

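View pics/scene0.png

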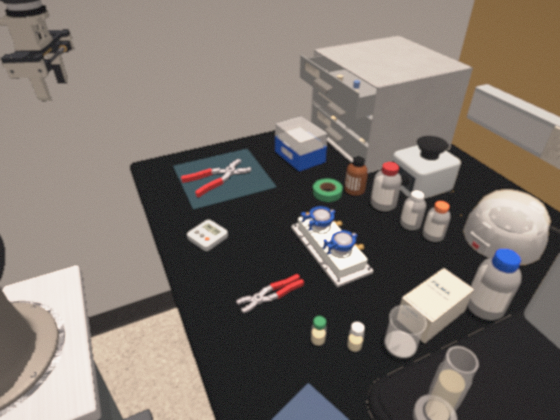

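The top view shows the larger pliers on the mat (pivot about (135,239)), the manifold at (308,196) with its left port at (289,191), and smaller decoy pliers at (338,275). The scene view agrees. Next I'll look closer and mask by colour.

```bash
cat > h.py <<'E'
import numpy as np,cv2
def load(n): return dict(np.load(n))
def ray(c,u,v,z):
    """pixel -> world point on plane z"""
    T=c["world_from_camera"];d=T[:3,:3]@np.array([(u-c["cx"])/c["fx"],-(v-c["cy"])/c["fy"],-1.]);o=T[:3,3]
    return o+d*(z-o[2])/d[2]
def proj(c,p):
    T=c["world_from_camera"];q=T[:3,:3].T@(np.asarray(p)-T[:3,3])
    return np.array([c["cx"]+c["fx"]*q[0]/-q[2],c["cy"]+c["fy"]*q[1]/q[2]])
def tri(c1,p1,c2,p2):
    A=[];b=[]
    for c,(u,v) in((c1,p1),(c2,p2)):
        T=c["world_from_camera"];d=T[:3,:3]@np.array([(u-c["cx"])/c["fx"],-(v-c["cy"])/c["fy"],-1.]);d/=np.linalg.norm(d)
        M=np.eye(3)-np.outer(d,d);A.append(M);b.append(M@T[:3,3])
    return np.linalg.solve(sum(A),sum(b))
def crop(c,x,y,w,h,k):
    return cv2.resize(np.ascontiguousarray(c["img"][y:y+h,x:x+w,::-1]),None,fx=k,fy=k,interpolation=cv2.INTER_CUBIC)
def hsv(c): return cv2.cvtColor(np.ascontiguousarray(c["img"]),cv2.COLOR_RGB2HSV)
def blobs(m,amin):
    n,l,s,ct=cv2.connectedComponentsWithStats(m.astype(np.uint8))
    return [(l==i,s[i],ct[i]) for i in range(1,n) if s[i,4]>=amin]
E
python3 - <<'E'
from h import *
t=load("top0.npz");s=load("scene0.npz")
a=crop(t,85,195,110,110,3.6);b=crop(t,255,165,104,58,3.8)
A=np.zeros((596,800,3),np.uint8);A[:a.shape[0],:a.shape[1]]=a;A[:b.shape[0],400:400+b.shape[1]]=b
d=crop(s,285,195,95,95,3.6);A[235:235+d.shape[0],420:420+d.shape[1]]=d
e=crop(s,170,145,110,58,3.4);A[398:398+197,:374]=e
cv2.imwrite("pics/c0.png",A)
H=hsv(t);red=((H[...,0]<8)|(H[...,0]>172))&(H[...,1]>150)&(H[...,2]>80)
for m,st,ct in blobs(red,60):
    v,u=np.nonzero(m);P=np.array([ray(t,a,b,.011)[:2] for a,b in zip(u,v)])
    mu=P.mean(0);w,V=np.linalg.eigh(np.cov((P-mu).T));ax=V[:,1]*np.sign(V[0,1]);q=(P-mu)@ax
    print("red",st,mu.round(4),np.degrees(np.arctan2(ax[1],ax[0])).round(1),q.min().round(4),q.max().round(4))
Hm=(H[...,0]>85)&(H[...,0]<115)&(H[...,1]>60)&(H[...,2]>40)&(H[...,2]<130)
for m,st,ct in blobs(Hm,3000):
    cs,_=cv2.findContours(m.astype(np.uint8),0,2);r=cv2.minAreaRect(max(cs,key=cv2.contourArea))
    print("mat",st,[ray(t,*p,.003)[:2].round(4) for p in cv2.boxPoints(r)],ray(t,*r[0],.003).round(4))
bl=(H[...,0]>100)&(H[...,0]<125)&(H[...,1]>120)&(H[...,2]>80)
for m,st,ct in blobs(bl,30): print("blue",st,ct.round(1))
# manifold top via depth
ii=np.argwhere(np.ones(t["depth"].shape,bool));dep=t["depth"]
v,u=np.mgrid[:420,:560];X=np.stack([(u-t["cx"])/t["fx"]*dep,-(v-t["cy"])/t["fy"]*dep,-dep],-1)
W=X@t["world_from_camera"][:3,:3].T+t["world_from_camera"][:3,3]
np.save("W.npy",W)
box=np.zeros(dep.shape,bool);box[165:225,255:360]=1
m=box&(abs(W[...,2]-.034)<.006)&(dep>0)
cs,_=cv2.findContours(m.astype(np.uint8),0,2);r=cv2.minAreaRect(np.vstack(cs))
print("block",m.sum(),[ray(t,*p,.034)[:2].round(4) for p in cv2.boxPoints(r)])
m=box&(W[...,2]>.061)&(dep>0)
for k,st,ct in blobs(m,10): print("cap",st,ct.round(1),W[k].mean(0).round(4),W[k][:,2].max())
print("bench z",np.median(W[330:345,100:200,2]),"mat z",np.median(W[210:230,95:110,2]))
E
```

```text
red [262  80  17  20 275] [0.8513 0.0631] 2.9 -0.0216 0.021
red [329 242   6  29 133] [ 0.499 -0.063] 0.4 -0.0268 0.0293
red [336 242   9  28 136] [ 0.5007 -0.0787] 9.0 -0.0275 0.0282
red [149 255  17  38 199] [0.4622 0.2853] 21.3 -0.0395 0.0387
red [123 261   7  40 197] [0.4493 0.3457] 2.5 -0.0392 0.0379
red [477 317  46  20 477] [ 0.3642 -0.3897] 76.8 -0.0455 0.043
blue [428  83  23  23 397] [438.7  94. ]
blue [108 116  63  50 398] [148.3 152. ]
blue [319 176  23  34 138] [329.9 194.4]
blue [277 180  24  23  75] [285.5 193.8]
blue [488 269  22  19 161] [499.2 277.5]
block 1512 [array([0.668 , 0.0811]), array([ 0.6694, -0.0978]), array([ 0.5918, -0.0967]), array([0.5904, 0.0801])]
cap [287 176  13  10  36] [292.6 180.2] [0.6427 0.0163 0.0634] 0.06591909222931447
cap [318 176  24  34 393] [329.7 190.9] [ 0.6217 -0.0556  0.0642] 0.07096130739034245
cap [276 179  22  23 298] [286.6 190.8] [0.6211 0.028  0.0646] 0.07131588411396794
cap [296 185   6  14  29] [299.2 192.3] [0.6188 0.0034 0.0629] 0.06629863676557257
cap [294 201   5   9  23] [295.7 205.8] [0.5915 0.0103 0.0657] 0.06989527847520638
cap [280 205   4   5  16] [281.6 206.8] [0.5892 0.0376 0.0669] 0.07243074459150056
cap [324 204   5   6  17] [326.2 207.1] [ 0.5894 -0.0484  0.0658] 0.0688882878855337
bench z -0.00038238960415681866 mat z 0.002911725859348513
```

View pics/c0.png

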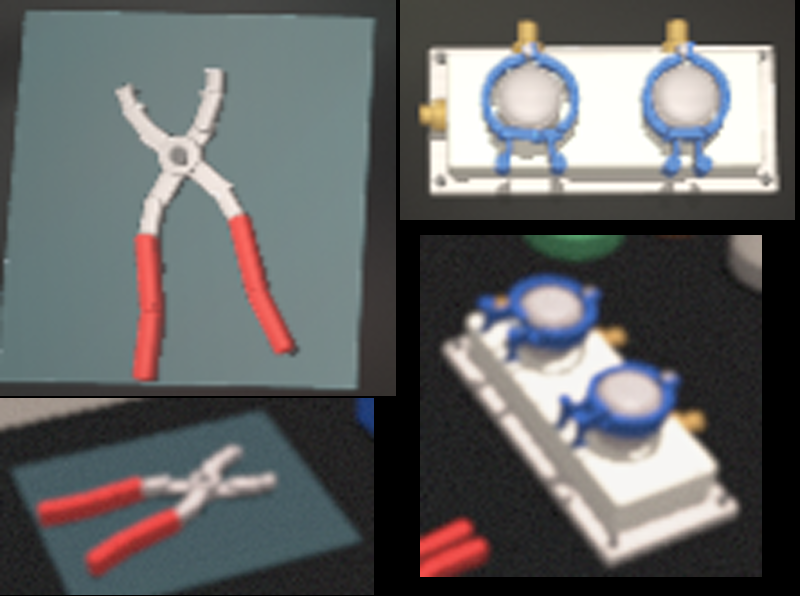

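The crop shows the pliers with their pivot at about (135.0,238.1) px, pointing about 12° left of +x. The left clip's beads are near (282.1,208.4) and (296.6,208.4), and the caps near (288.4,190.5) and (330.3,190). Now I'll compute the metric positions.

```bash
cat > meas.py <<'E'
from h import *
def handles(c,z,roi,amin=100):
    H=hsv(c);m=((H[...,0]<8)|(H[...,0]>172))&(H[...,1]>130)&(H[...,2]>60)
    k=np.zeros_like(m);x,y,w,h=roi;k[y:y+h,x:x+w]=1
    bs=sorted(blobs(m&k,amin),key=lambda b:-b[1][4])[:2];out=[]
    for m,st,ct in bs:
        v,u=np.nonzero(m);P=np.array([ray(c,a,b,z)[:2] for a,b in zip(u,v)]);out.append(P)
    M=[p.mean(0) for p in out]
    M.sort(key=lambda p:p[1]);d=M[1]-M[0];return M,np.degrees(np.arctan2(-d[0],d[1])),np.linalg.norm(d),np.mean(M,0)
E
python3 - <<'E'
from meas import *
t=load("top0.npz");s=load("scene0.npz");W=np.load("W.npy")
print("top",handles(t,.013,(85,195,110,110)));print("scene",handles(s,.013,(170,145,110,58)))
print("pivot top",ray(t,135.0,238.1,.019).round(4)," scene",ray(s,170+205/3.4,145+(481-398)/3.4,.019).round(4))
for p in((119.4,220),(144.4,214.4)): print("tip",ray(t,*p,.015).round(4))
for n,p in(("L",(282.1,208.4)),("R",(296.6,208.4))): print("bead",n,ray(t,*p,.066).round(4))
print("tri beads",tri(t,(282.1,208.4),s,(303.6,213.9)).round(4),tri(t,(296.6,208.4),s,(310.8,225.6)).round(4))
# caps: low-saturation bright high-z
H=hsv(t)
for x0,x1 in((275,303),(317,345)):
    k=np.zeros(H.shape[:2],bool);k[176:200,x0:x1]=1
    m=k&(W[...,2]>.06)&(H[...,1]<70)
    b=max(blobs(m,20),key=lambda b:b[1][4]);print("cap",b[1],b[2],ray(t,*b[2],.068).round(4))
# block top by white mask
E
```

```text
top ([array([0.46214137, 0.28499501]), array([0.44927628, 0.34520398])], np.float64(12.061247530559207), np.float64(0.06156810492543794), array([0.45570882, 0.31509949]))
scene ([array([0.46227622, 0.28269059]), array([0.44848996, 0.34277277])], np.float64(12.923200434473632), np.float64(0.0616435657610181), array([0.45538309, 0.31273168]))
pivot top [0.5322 0.3294 0.019 ]  scene [0.533  0.3222 0.019 ]
tip [0.5691 0.3639 0.015 ]
tip [0.5809 0.314  0.015 ]
bead L [0.5862 0.0365 0.066 ]
bead R [0.5865 0.0086 0.066 ]
tri beads [0.5881 0.0358 0.0658] [0.59   0.0076 0.0561]
cap [280 182  18  17 226] [288.40265487 190.34955752] [0.6214 0.0246 0.068 ]
cap [321 176  18  23 248] [329.66532258 189.5       ] [ 0.6237 -0.0551  0.068 ]
```

>>> arm_command --pt "18 -12 -8" --pt "18 -12 -8" --pt "18 -12 -8" --pt "18 -12 -8" --pt "18 -12 -8" --pt "18 -12 -8" --pt "18 -12 -8" --pt "18 -12 -8" --pt "18 -12 -8" --pt "18 -12 -8" --pt "18 -12 -8" --pt "18 -12 -8" --pt "18 -12 -8" --pt "18 -12 -8" --pt "18 -4 -8" --pt "9 0 -8" --pt "0 0 -8" --pt "0 0 0" --pt "0 0 0" --spin '[2,2,2,2,2,2,2,2,2,2,2,2,2,2,2,2,1.2,0,0]' --jaw 1 --squeeze 5

```text
time: 2.0
tool_pos: [0.4686, 0.3175, 0.2685]
tool_rot: [-3.141, -0.001, -2.933]
contact_force: [0.4, 0.3, 0.4]
opening: 0.0918
grip_force: 0.0
```

>>> arm_command --pt "0 0 -15" --pt "0 0 -15" --pt "0 0 -15" --pt "0 0 -12" --pt "0 0 -10" --pt "0 0 -8" --pt "0 0 -5" --pt "0 0 -4" --pt "0 0 0" --pt "0 0 0" --pt "0 0 0" --spin '[0,0,0,0,0,0,0,0,0,0,0]'

```text
time: 3.1
tool_pos: [0.4694, 0.3174, 0.1851]
tool_rot: [3.141, 0.001, -2.933]
contact_force: [-0.4, 0.9, -0.0]
opening: 0.092
grip_force: 0.0
```

>>> arm_command --pt "0 0 0" --pt "0 0 0" --pt "0 0 0" --pt "0 0 0" --pt "0 0 0" --pt "0 0 0" --pt "0 0 0" --pt "0 0 0" --pt "0 0 0" --pt "0 0 0" --spin '[0,0,0,0,0,0,0,0,0,0]' --jaw 0.3 --squeeze 5

```text
time: 4.1
tool_pos: [0.4692, 0.3173, 0.1848]
tool_rot: [-3.142, 0.0, -2.933]
contact_force: [0.8, -1.9, 1.6]
opening: 0.0672
grip_force: 5.0
```

>>> arm_command --pt "0 0 2" --pt "0 0 3" --pt "0 0 5" --pt "0 0 5" --pt "0 0 5" --pt "0 0 5" --pt "0 0 5" --pt "0 0 0" --pt "0 0 0" --spin '[0,0,0,0,0,0,0,0,0]'

```text
time: 5.0
tool_pos: [0.4692, 0.3173, 0.2149]
tool_rot: [3.141, 0.0, -2.933]
contact_force: [-0.3, 0.3, -1.7]
opening: 0.0677
grip_force: 5.0
```

Run:
```python
from cell import *
from meas import *
s=observe();print(s["tool_pos"],s["opening"],s["grip_force"],s["contact_force"])
for n in("top","scene"):
    c=read_camera(n);np.savez(n+"1.npz",**c)
a=crop(load("top1.npz"),85,195,110,110,3.6);b=crop(load("scene1.npz"),150,95,130,110,3)
A=np.zeros((400,800,3),np.uint8);A[:396,:396]=a;A[:330,400:790]=b;cv2.imwrite("pics/c1.png",A)
```

```text
[0.46920375 0.3173158  0.21487345] 0.06768165135996479 4.98353150265757 [-0.27251369  0.29981565 -1.67418096]
```

View pics/c1.png

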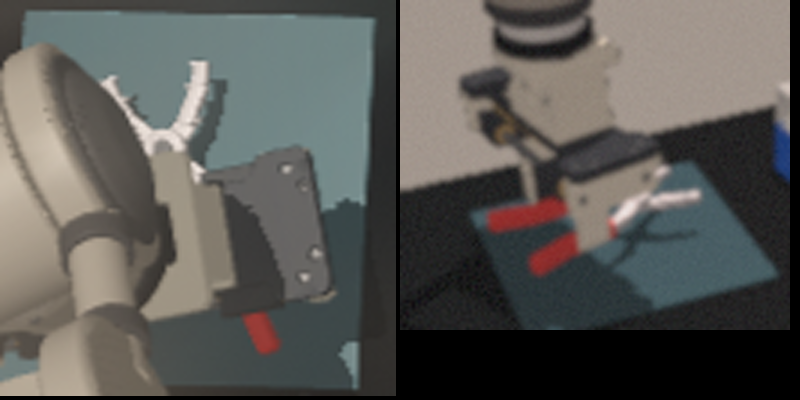

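The pliers are lifted level and still wide open: tips near px (115,218) and (140,213), and the opening is unchanged. Next I'll carry them to a staging pose in front of the clip.

>>> arm_command --pt "-3 0 4" --pt "-3 -4 6" --pt "-3 -8 6" --pt "-3 -12 6" --pt "-3 -16 6" --pt "-3 -20 6" --pt "-3 -20 4" --pt "-3 -20 2" --pt "-3 -20 0" --pt "-3 -20 0" --pt "0 -20 0" --pt "0 -20 0" --pt "0 -20 0" --pt "0 -20 0" --pt "0 -20 0" --pt "0 -20 0" --pt "0 -16 0" --pt "0 -12 0" --pt "0 -8 0" --pt "0 -4 0" --spin '[0,-0.4,-0.6,-0.6,-0.7,-0.7,-0.7,-0.7,-0.7,-0.7,-0.7,-0.7,-0.7,-0.7,-0.7,-0.6,-0.6,-0.4,-0.2,0]'

```text
time: 7.1
tool_pos: [0.439, 0.0165, 0.2549]
tool_rot: [3.142, 0.0, -3.128]
contact_force: [0.5, 0.0, -2.5]
opening: 0.0672
grip_force: 5.0
```

>>> arm_command --pt "0 -6 0" --pt "0 -6 0" --pt "0 -4 0" --pt "0 -2 0" --pt "0 0 -5" --pt "0 0 -7" --pt "0 0 -7" --pt "0 0 -5" --pt "0 0 -1" --pt "0 0 0" --pt "0 0 0" --pt "0 0 0" --spin '[0,0,0,0,0,0,0,0,0,0,0,0]'

```text
time: 8.3
tool_pos: [0.4393, -0.0007, 0.2299]
tool_rot: [3.142, 0.001, -3.127]
contact_force: [0.9, 0.4, -1.6]
opening: 0.0675
grip_force: 5.0
```

Run:
```python
from cell import *
from meas import *
s=observe();print(s["tool_pos"],np.degrees(s["tool_rot"]),s["opening"],s["grip_force"],s["contact_force"])
for n in("top","scene"):
    c=read_camera(n);np.savez(n+"2.npz",**c)
a=crop(load("top2.npz"),255,170,80,85,5);b=crop(load("scene2.npz"),255,180,100,106,4)
A=np.zeros((426,800,3),np.uint8);A[:425,:400]=a;A[:424,400:800]=b;cv2.imwrite("pics/c2.png",A)
```

```text
[ 0.43931058 -0.00066832  0.22994721] [ 1.79998098e+02  2.97437931e-02 -1.79148094e+02] 0.06752912729992479 4.983814021688886 [ 0.92832288  0.36532492 -1.55022452]
```

View pics/c2.png

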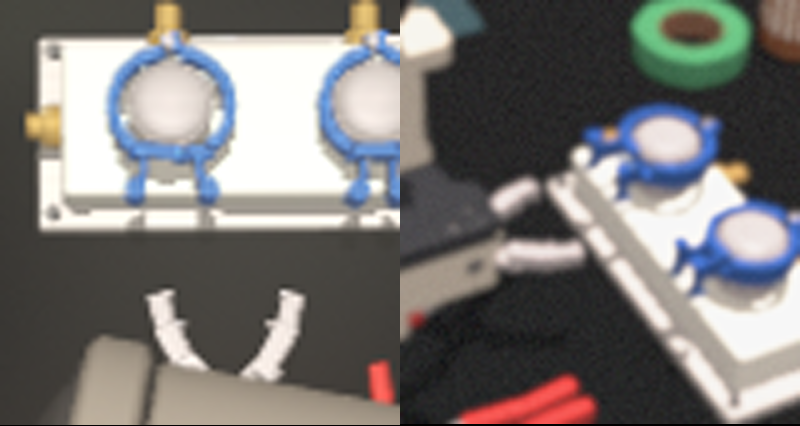

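The tips are near px (287.2,229.4) and (313.4,229.4), the beads near (282,208) and (296.4,208). The pliers sit about 24 mm too far right, so I'll quantify that.

```bash
cat >> meas.py <<'E'
def tips(c,zt,roi):
    """jaw tip front points on plane zt from the light steel mask; returns left,right inner/outer tip edges"""
    H=hsv(c);x,y,w,h=roi;g=cv2.resize(np.ascontiguousarray(H[y:y+h,x:x+w]),None,fx=4,fy=4,interpolation=cv2.INTER_CUBIC)
    m=(g[...,2]>140)&(g[...,1]<60);out=[]
    for k,st,ct in blobs(m,150):
        v,u=np.nonzero(k);top=v<v.min()+14
        P=np.array([ray(c,x+(a+.5)/4-.5,y+(b+.5)/4-.5,zt)[:2] for a,b in zip(u[top],v[top])])
        out.append((P[:,0].max(),P[:,1].min(),P[:,1].max(),int(st[4])))
    return np.array(out).round(4)
def beads(c,zt,roi):
    H=hsv(c);x,y,w,h=roi;g=cv2.resize(np.ascontiguousarray(H[y:y+h,x:x+w]),None,fx=4,fy=4,interpolation=cv2.INTER_CUBIC)
    m=(g[...,0]>100)&(g[...,0]<125)&(g[...,1]>110);out=[]
    for k,st,ct in blobs(m,60):
        cu,cv_=st[0]+st[2]/2,st[1]+st[3]-4*2.4
        out.append((*ray(c,x+cu/4-.5,y+(st[1]+st[3])/4-.5,zt)[:2],*ray(c,x+cu/4-.5,y+st[1]/4,zt)[:2],st[2:].tolist()))
    return out
E
python3 - <<'E'
from meas import *
t=load("top2.npz")
print("tips",tips(t,.060,(280,224,42,16)))
for b in beads(t,.067,(277,204,26,10)): print("bead low edge/ctr",b)
for p in((282,208),(296.4,208)): print(ray(t,*p,.067).round(4))
E
```

```text
tips [[ 5.499e-01  2.270e-02  3.280e-02  9.780e+02]
 [ 5.502e-01 -2.780e-02 -1.860e-02  9.790e+02]]
bead low edge/ctr (np.float64(0.582940752003193), np.float64(0.03691864784164711), np.float64(0.59465946097965), np.float64(0.03698919215344763), [11, 26, 181])
bead low edge/ctr (np.float64(0.5831467498785152), np.float64(0.010036384352241516), np.float64(0.5948659509898923), np.float64(0.010055367475229768), [15, 26, 194])
[0.5868 0.0367 0.067 ]
[0.5871 0.009  0.067 ]
```

>>> arm_command --pt "0 3 0" --pt "0 5 0" --pt "0 5 0" --pt "0 5 0" --pt "0 3 0" --pt "0 0 0" --pt "0 0 0" --spin '[0,0,0,0,0,0,0]'

```text
time: 9.1
tool_pos: [0.4392, 0.0204, 0.2297]
tool_rot: [3.142, -0.0, -3.126]
contact_force: [-0.6, -0.1, -2.0]
opening: 0.0676
grip_force: 5.0
```

Run:
```python
from cell import *
from meas import *
print(observe()["tool_pos"])
c=read_camera("top");np.savez("top3.npz",**c);s=read_camera("scene");np.savez("scene3.npz",**s)
print("tips",tips(c,.060,(272,224,44,16)))
def Wd(t):
    dep=t["depth"];v,u=np.mgrid[:420,:560];X=np.stack([(u-t["cx"])/t["fx"]*dep,-(v-t["cy"])/t["fy"]*dep,-dep],-1)
    return X@t["world_from_camera"][:3,:3].T+t["world_from_camera"][:3,3]
w=Wd(c)
# steel height by x-band
R=w[224:250,268:320].reshape(-1,3);R=R[(R[:,2]>.03)&(R[:,2]<.09)]
for x in np.arange(.50,.555,.008):
    q=R[abs(R[:,0]-x)<.004]
    if len(q):print(x.round(3),len(q),np.percentile(q[:,2],[25,50,75]).round(4))
B=w[206:211,278:302].reshape(-1,3);B=B[B[:,2]>.055];print("collar top",len(B),np.median(B[:,2]),B[:,2].max())
cap=w[184:196,284:292,2];print("cap top (0.068?)",np.median(cap))
cv2.imwrite("pics/c3.png",crop(s,255,180,100,75,8))
```

```text
[0.43921949 0.02041861 0.22973762]
tips [[ 5.497e-01  4.380e-02  5.350e-02  9.780e+02]
 [ 5.500e-01 -6.600e-03  2.500e-03  9.980e+02]]
0.516 32 [0.0534 0.0556 0.0569]
0.524 49 [0.056  0.0572 0.0582]
0.532 44 [0.0551 0.0566 0.0577]
0.54 44 [0.0551 0.0563 0.0572]
0.548 26 [0.0553 0.0568 0.0578]
collar top 32 0.06670014258899676 1.042304330539761
cap top (0.068?) 0.06590880343589328
```

View pics/c3.png

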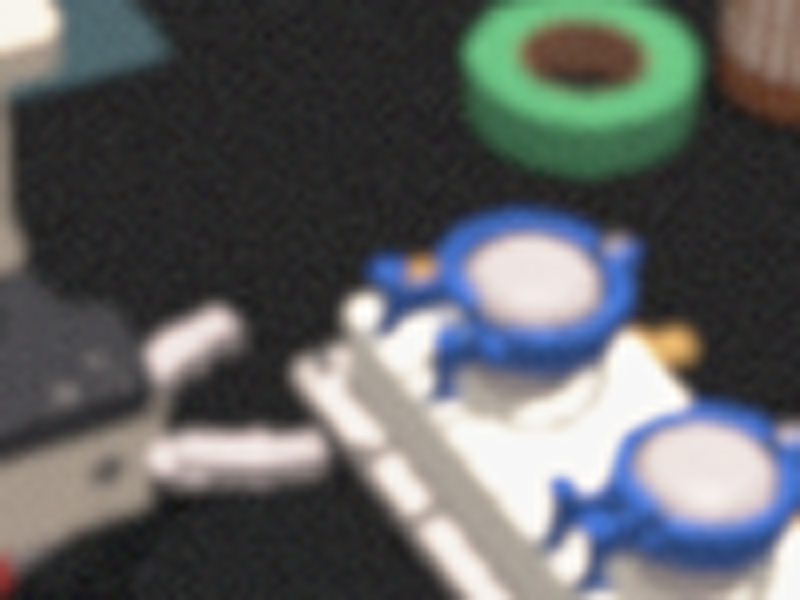

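Run:
```python
from meas import *
W=np.load("W.npy");c=load("top0.npz");H=hsv(c)
def st(W,H,r):
    y0,y1,x0,x1=r;h=H[y0:y1,x0:x1];m=((h[...,2]>140)&(h[...,1]<70)).astype(np.uint8)
    m=cv2.erode(m,np.ones((2,2),np.uint8))>0
    return m.sum(),np.percentile(W[y0:y1,x0:x1][m][:,2],[25,50,75,90]).round(4)
print(st(W,H,(212,232,115,150)))
c=load("top3.npz");dep=c["depth"];v,u=np.mgrid[:420,:560];X=np.stack([(u-c["cx"])/c["fx"]*dep,-(v-c["cy"])/c["fy"]*dep,-dep],-1)
w=X@c["world_from_camera"][:3,:3].T+c["world_from_camera"][:3,3]
print(st(w,hsv(c),(226,244,272,318)))
```

```text
(np.int64(126), array([0.0125, 0.0145, 0.0159, 0.017 ]))
(np.int64(124), array([0.0551, 0.0567, 0.0577, 0.0588]))
```

>>> arm_command --pt "0 0 1" --pt "0 0 2" --pt "3 0 0" --pt "5 0 0" --pt "5 0 0" --pt "5 0 0" --pt "5 0 0" --pt "5 0 0" --pt "5 0 0" --pt "4 0 0" --pt "3 0 0" --pt "1 0 0" --pt "0 0 0" --pt "0 0 0" --spin '[0,0,0,0,0,0,0,0,0,0,0,0,0,0]'

```text
time: 10.6
tool_pos: [0.4801, 0.0204, 0.2327]
tool_rot: [3.141, -0.0, -3.127]
contact_force: [-0.1, 0.3, -2.6]
opening: 0.0677
grip_force: 5.0
```

Run:
```python
from cell import *
from meas import *
s=observe();print(s["tool_pos"],s["opening"],s["grip_force"],s["contact_force"])
for n in("top","scene"):
    c=read_camera(n);np.savez(n+"4.npz",**c)
a=crop(load("top4.npz"),265,175,50,65,8);b=crop(load("scene4.npz"),285,190,50,65,8)
A=np.zeros((520,800,3),np.uint8);A[:,:400]=a;A[:,400:]=b;cv2.imwrite("pics/c4.png",A)
```

```text
[0.4800513  0.02035525 0.23271422] 0.06770579087058656 4.983545301365666 [-0.05964672  0.33328112 -2.62358187]
```

View pics/c4.png

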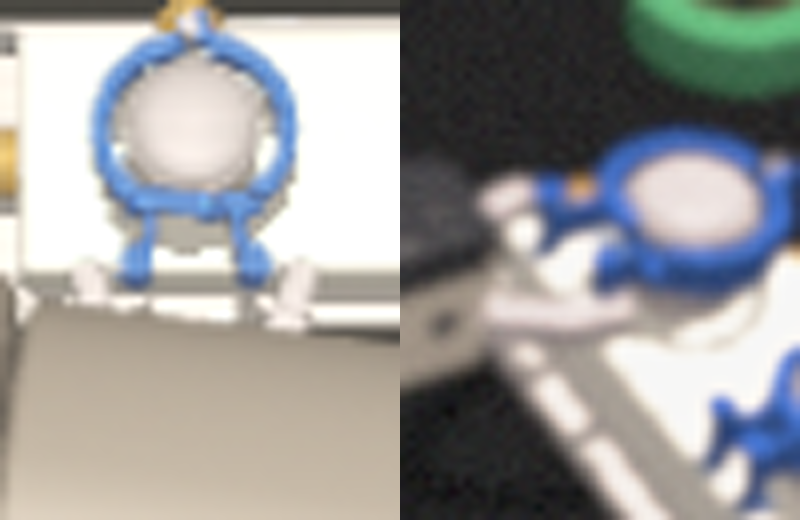

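The jaws straddle the beads symmetrically: tips near px (276,208) and (302,208), beads near (282,208) and (297,208). Now I'll close until they meet the beads.

>>> arm_command --pt "0 0 0" --pt "0 0 0" --pt "0 0 0" --pt "0 0 0" --pt "0 0 0" --pt "0 0 0" --spin '[0,0,0,0,0,0]' --jaw 0.2 --squeeze 10

```text
time: 11.3
tool_pos: [0.4802, 0.0203, 0.2327]
tool_rot: [3.141, -0.0, -3.127]
contact_force: [-0.0, -0.8, -2.2]
opening: 0.0551
grip_force: 7.0
```

Run:
```python
from cell import *
from meas import *
s=observe();print(s["tool_pos"],s["opening"],s["grip_force"],s["contact_force"])
for n in("top","scene"):
    c=read_camera(n);np.savez(n+"5.npz",**c)
a=crop(load("top5.npz"),265,175,50,65,8);b=crop(load("scene5.npz"),285,190,50,65,8)
A=np.zeros((520,800,3),np.uint8);A[:,:400]=a;A[:,400:]=b;cv2.imwrite("pics/c5.png",A)
```

```text
[0.48021224 0.02033011 0.23273622] 0.05514849235154311 7.0321934670209885 [-0.04984046 -0.78977511 -2.17228259]
```

View pics/c5.png

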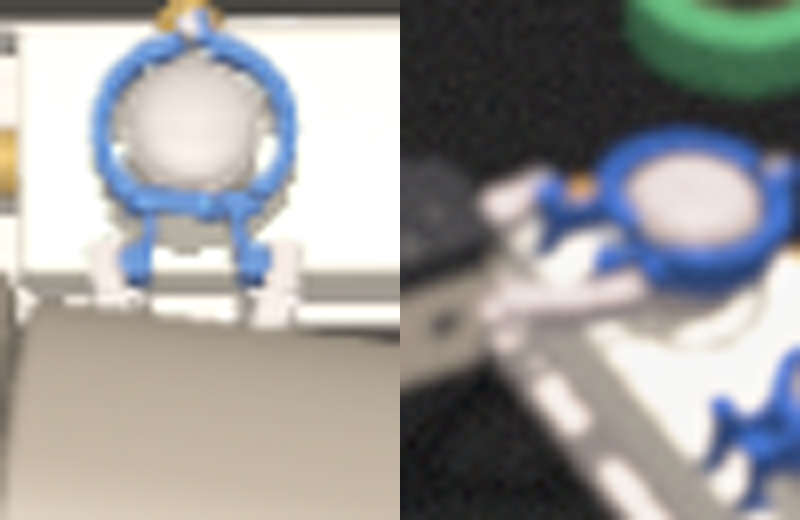

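Run:
```python
from meas import *
for k,v in((4,[(90,262),(300,258)]),(5,[(108,236),(282,236)])):
    c=load(f"top{k}.npz")
    for a,b in v: print(k,ray(c,265+a/8-.5,175+b/8-.5,.061).round(4))
    # steel mask front: white with low sat vs block is hard; depth instead
    dep=c["depth"];vv,u=np.mgrid[:420,:560];X=np.stack([(u-c["cx"])/c["fx"]*dep,-(vv-c["cy"])/c["fy"]*dep,-dep],-1)
    w=X@c["world_from_camera"][:3,:3].T+c["world_from_camera"][:3,3]
    for x0,x1 in((273,281),(298,306)):
        q=w[202:214,x0:x1];q=q[(q[...,2]>.048)&(q[...,2]<.068)];print("  depth",len(q),np.sort(q[:,0])[-4:].round(4),np.median(q[:,2]).round(4))
```

```text
4 [0.5893 0.0487 0.061 ]
4 [ 0.5907 -0.002   0.061 ]
  depth 29 [0.5888 0.5892 0.5895 0.5902] 0.0595
  depth 31 [0.589  0.5897 0.5905 0.591 ] 0.0599
5 [0.5957 0.0444 0.061 ]
5 [0.596  0.0023 0.061 ]
  depth 40 [0.5935 0.5935 0.5936 0.5956] 0.0619
  depth 38 [0.5939 0.5941 0.5942 0.5954] 0.0624
```

>>> arm_command --pt "-0.5 0 -1" --pt "-0.5 0 -1" --pt "0 0 0" --spin '[0,0,0]'

```text
time: 11.7
tool_pos: [0.4791, 0.0203, 0.2305]
tool_rot: [3.141, -0.0, -3.127]
contact_force: [0.1, 0.3, -1.9]
opening: 0.0552
grip_force: 7.0
```

>>> arm_command --pt "-0.3 0 0" --pt "-0.3 0 0" --pt "-0.4 0 0" --pt "0 0 0" --pt "0 0 0" --spin '[0,0,0,0,0]' --jaw 0.05 --squeeze 13

```text
time: 12.2
tool_pos: [0.4777, 0.0204, 0.2305]
tool_rot: [3.141, -0.002, -3.127]
contact_force: [-4.5, -0.6, -2.5]
opening: 0.0486
grip_force: 13.1
```

>>> arm_command --pt "-0.5 0 0" --pt "-0.5 0 0" --pt "0 0 0" --spin '[0,0,0]'

```text
time: 12.5
tool_pos: [0.4773, 0.0203, 0.2308]
tool_rot: [3.142, 0.0, -3.127]
contact_force: [-3.8, 0.1, -2.0]
opening: 0.0486
grip_force: 13.1
```

Run:
```python
from cell import *
from meas import *
s=observe();print(s["tool_pos"],s["opening"],s["grip_force"],s["contact_force"],s["torque"])
for n in("top","scene"):
    c=read_camera(n);np.savez(n+"6.npz",**c)
a=crop(load("top6.npz"),265,175,50,65,8);b=crop(load("scene6.npz"),285,190,50,65,8)
A=np.zeros((520,800,3),np.uint8);A[:,:400]=a;A[:,400:]=b;cv2.imwrite("pics/c6.png",A)
```

```text
[0.47726082 0.0203289  0.230798  ] 0.04864066240351858 13.068681271943206 [-3.82233437  0.0949832  -2.01795791] [ 0.08451541  0.66780198 -0.03961467]
```

View pics/c6.png

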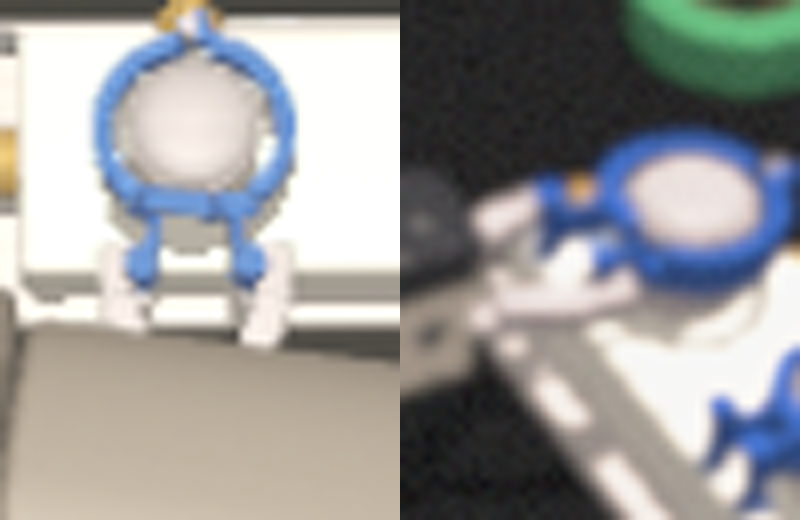

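The beads sit in the jaw grooves (beads near px (282.5,208), (296,208); jaw fronts near row 205) and have started to close. I'll keep squeezing in steps.

>>> arm_command --pt "-0.3 0 0" --pt "-0.3 0 0" --pt "-0.2 0 0" --pt "0 0 0" --pt "0 0 0" --spin '[0,0,0,0,0]' --jaw -0.2 --squeeze 16

```text
time: 13.1
tool_pos: [0.4766, 0.0203, 0.2308]
tool_rot: [3.142, 0.001, -3.127]
contact_force: [-2.1, -0.3, -1.6]
opening: 0.0467
grip_force: 16.0
```

>>> arm_command --pt "-0.2 0 0" --pt "-0.2 0 0" --pt "0 0 0" --pt "0 0 0" --spin '[0,0,0,0]' --squeeze 18

```text
time: 13.5
tool_pos: [0.4762, 0.0203, 0.2308]
tool_rot: [3.142, 0.001, -3.127]
contact_force: [-1.8, 0.3, -2.3]
opening: 0.0458
grip_force: 18.0
```

>>> arm_command --pt "0 0 0" --pt "0 0 0" --pt "0 0 0" --pt "0 0 0" --spin '[0,0,0,0]' --squeeze 19.5

```text
time: 13.9
tool_pos: [0.476, 0.0203, 0.2307]
tool_rot: [3.141, 0.0, -3.127]
contact_force: [-2.5, 0.2, -2.3]
opening: 0.0448
grip_force: 19.5
```

Run:
```python
from cell import *
from meas import *
s=observe();print(s["tool_pos"],s["opening"],s["grip_force"],s["contact_force"],s["torque"])
c=read_camera("top");np.savez("top7.npz",**c)
for k in (2,5,6,7):
    c=load(f"top{k}.npz");print(k,[(np.round(b[:4],4),b[4]) for b in beads(c,.067,(277,204,26,10))])
    if k<5: continue
    dep=c["depth"];vv,u=np.mgrid[:420,:560];X=np.stack([(u-c["cx"])/c["fx"]*dep,-(vv-c["cy"])/c["fy"]*dep,-dep],-1)
    w=X@c["world_from_camera"][:3,:3].T+c["world_from_camera"][:3,3];H=hsv(c)
    for x0,x1 in((273,286),(294,306)):
        m=(w[202:214,x0:x1,2]>.048)&(w[202:214,x0:x1,2]<.068)&(H[202:214,x0:x1,1]<60)
        q=w[202:214,x0:x1][m];print("  depth",len(q),np.sort(q[:,0])[-4:].round(4),q[:,1].mean().round(4),np.median(q[:,2]).round(4))
```

```text
[0.47603791 0.02033036 0.23074469] 0.044807149678087 19.49880729254801 [-2.5339242   0.23009344 -2.25669282] [0.08537043 0.30890919 0.02967459]
2 [(array([0.5829, 0.0369, 0.5947, 0.037 ]), [11, 26, 181]), (array([0.5831, 0.01  , 0.5949, 0.0101]), [15, 26, 194])]
5 [(array([0.5841, 0.01  , 0.5949, 0.0101]), [15, 24, 171]), (array([0.5834, 0.0369, 0.5937, 0.037 ]), [11, 23, 156])]
  depth 42 [0.5935 0.5935 0.5936 0.5956] 0.044 0.0619
  depth 45 [0.5939 0.5941 0.5942 0.5954] 0.004 0.0621
6 [(array([0.5829, 0.0357, 0.5947, 0.0358]), [12, 26, 156]), (array([0.5831, 0.0108, 0.5949, 0.0108]), [14, 26, 172])]
  depth 43 [0.594  0.594  0.5941 0.5972] 0.0422 0.0602
  depth 37 [0.5939 0.594  0.5942 0.5946] 0.0049 0.0607
7 [(array([0.5841, 0.0112, 0.5949, 0.0113]), [14, 24, 155]), (array([0.5834, 0.0348, 0.5927, 0.0348]), [10, 21, 147])]
  depth 43 [0.5944 0.5946 0.5955 0.6019] 0.041 0.0605
  depth 39 [0.5936 0.5943 0.5945 0.5947] 0.0055 0.0601
```

>>> arm_command --pt "-0.2 0 0" --pt "-0.2 0 0" --pt "0 0 0" --pt "0 0 0" --spin '[0,0,0,0]' --squeeze 20.5

```text
time: 14.35
tool_pos: [0.4757, 0.0203, 0.2308]
tool_rot: [3.142, 0.001, -3.127]
contact_force: [-0.8, -0.4, -2.4]
opening: 0.0444
grip_force: 20.5
```

>>> arm_command --pt "0 0 0" --pt "0 0 0" --pt "0 0 0" --pt "0 0 0" --spin '[0,0,0,0]' --squeeze 21.5

```text
time: 14.75
tool_pos: [0.4757, 0.0203, 0.2308]
tool_rot: [3.142, 0.0, -3.127]
contact_force: [-0.3, 0.5, -1.7]
opening: 0.0438
grip_force: 21.4
```

>>> arm_command --pt "-0.3 0 0" --pt "0 0 0" --pt "0.3 0 0" --pt "0 0 0" --pt "0 0 0" --spin '[0,0,0,0,0]' --squeeze 22.3

```text
time: 15.25
tool_pos: [0.4756, 0.0203, 0.2307]
tool_rot: [3.141, -0.0, -3.127]
contact_force: [-0.7, 0.5, -2.2]
opening: 0.0439
grip_force: 22.2
```

Run:
```python
from cell import *
from meas import *
s=observe();print(s["opening"],s["grip_force"],s["contact_force"],s["torque"])
for n in("top","scene"):
    c=read_camera(n);np.savez(n+"8.npz",**c)
print([(np.round(b[:4],4),b[4]) for b in beads(load("top8.npz"),.067,(277,204,26,10))])
a=crop(load("top8.npz"),265,175,50,65,8);b=crop(load("scene8.npz"),285,190,50,65,8)
A=np.zeros((520,800,3),np.uint8);A[:,:400]=a;A[:,400:]=b;cv2.imwrite("pics/c8.png",A)
```

```text
0.043918088480937596 22.2380017535761 [-0.68690216  0.49337798 -2.18135935] [0.13288771 0.18761117 0.00239957]
[(array([0.583 , 0.0348, 0.5947, 0.0348]), [10, 26, 143]), (array([0.5836, 0.0117, 0.5949, 0.0117]), [14, 25, 155])]
```

>>> arm_command --pt "-0.3 0 0" --pt "-0.3 0 0" --pt "-0.3 0 0" --pt "-0.3 0 0" --pt "0 0 0" --spin '[0,0,0,0,0]' --jaw -0.28 --squeeze 21

```text
time: 15.85
tool_pos: [0.475, 0.0203, 0.231]
tool_rot: [-3.141, 0.002, -3.127]
contact_force: [3.5, 0.8, -2.6]
opening: 0.0436
grip_force: 20.7
```

>>> arm_command --pt "0 0 0" --pt "0 0 0" --pt "0 0 0" --pt "0 0 0" --spin '[0,0,0,0]' --squeeze 22.5

```text
time: 16.25
tool_pos: [0.4737, 0.0204, 0.2303]
tool_rot: [3.141, -0.003, -3.127]
contact_force: [-3.0, -0.1, -2.6]
opening: 0.0333
grip_force: 13.2
```

Run:
```python
from cell import *
from meas import *
s=observe();print(s["tool_pos"],s["opening"],s["grip_force"],s["contact_force"],s["torque"])
for n in("top","scene"):
    c=read_camera(n);np.savez(n+"9.npz",**c)
a=crop(load("top9.npz"),269,190,38,34,10);b=crop(load("scene9.npz"),285,195,50,43,8)
A=np.zeros((344,800,3),np.uint8);A[:340,:380]=a;A[:,400:]=b;cv2.imwrite("pics/c9.png",cv2.resize(A,None,fx=1,fy=1.0))
```

```text
[0.47367428 0.02039052 0.23033637] 0.03334640083171551 13.219338390044868 [-2.98874087 -0.11746399 -2.60541459] [-0.02069402  0.61323895  0.03481095]
```

View pics/c9.png

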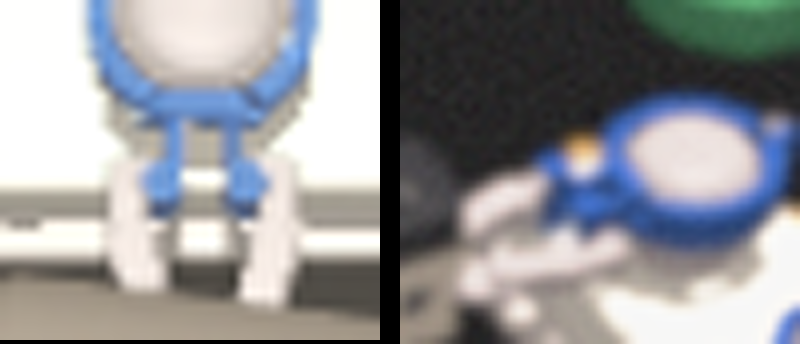

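The squeeze snapped through: the opening fell from 43.6 to 33.3 mm and the beads (near px (285,208), (293.5,208)) are about 17 mm apart. I'll make sure with a small extra squeeze, then release gradually.

>>> arm_command --pt "0 0 0" --pt "0 0 0" --pt "0 0 0" --spin '[0,0,0]' --jaw -0.4 --squeeze 18

```text
time: 16.65
tool_pos: [0.4736, 0.0204, 0.2303]
tool_rot: [3.141, -0.003, -3.127]
contact_force: [-6.2, 0.3, -2.6]
opening: 0.0312
grip_force: 18.2
```

>>> arm_command --pt "0 0 0" --pt "0 0 0" --pt "0 0 0" --pt "0 0 0" --spin '[0,0,0,0]' --jaw -0.15 --squeeze 18

```text
time: 17.05
tool_pos: [0.475, 0.0203, 0.2311]
tool_rot: [-3.141, 0.002, -3.127]
contact_force: [-0.3, 0.1, -2.0]
opening: 0.0388
grip_force: 8.4
```

>>> arm_command --pt "0 0 0" --pt "0 0 0" --pt "0 0 0" --pt "0 0 0" --spin '[0,0,0,0]' --jaw 0.1

```text
time: 17.45
tool_pos: [0.4744, 0.0203, 0.2307]
tool_rot: [3.142, 0.0, -3.127]
contact_force: [0.7, 0.1, -2.0]
opening: 0.0505
grip_force: 7.9
```

>>> arm_command --pt "0 0 0" --pt "0 0 0" --pt "0 0 0" --pt "0 0 0" --pt "0 0 0" --spin '[0,0,0,0,0]' --jaw 0.4

```text
time: 17.95
tool_pos: [0.4744, 0.0203, 0.2307]
tool_rot: [3.142, 0.0, -3.127]
contact_force: [0.1, -0.7, -1.7]
opening: 0.0642
grip_force: 5.9
```

>>> arm_command --pt "0 0 0" --pt "0 0 0" --pt "0 0 0" --pt "0 0 0" --spin '[0,0,0,0]' --jaw 0.3 --squeeze 5.3

```text
time: 18.35
tool_pos: [0.4744, 0.0203, 0.2307]
tool_rot: [3.141, -0.0, -3.127]
contact_force: [-0.0, -0.3, -2.1]
opening: 0.0676
grip_force: 5.3
```

Run:
```python
from cell import *
from meas import *
s=observe();print(s["tool_pos"],s["opening"],s["grip_force"],s["contact_force"],s["torque"])
c=read_camera("top");np.savez("topA.npz",**c)
for b in beads(c,.067,(277,204,26,10)): print(np.round(b[:4],4),b[4])
s=read_camera("scene");np.savez("sceneA.npz",**s)
```

```text
[0.47441718 0.02032156 0.23074083] 0.06757589093166724 5.282761936832685 [-0.04272107 -0.31545045 -2.11298565] [ 0.00939605 -0.03128185 -0.01415378]
[0.5831 0.0144 0.5948 0.0144] [13, 26, 171]
[0.583  0.0326 0.5918 0.0326] [11, 20, 143]
```

Pliers open, and the beads stay about 18 mm apart, so the clip is latched. Retreating.

>>> arm_command --pt "-2 0 0" --pt "-4 0 0" --pt "-5 0 0" --pt "-6 0 0" --pt "-6 0 0" --pt "-6 0 0" --pt "-5 0 0" --pt "-3 0 0" --pt "0 0 0" --pt "0 0 0" --spin '[0,0,0,0,0,0,0,0,0,0]'

```text
time: 19.45
tool_pos: [0.4376, 0.0203, 0.2308]
tool_rot: [3.142, 0.001, -3.127]
contact_force: [-0.1, -0.3, -2.4]
opening: 0.0675
grip_force: 5.3
```

Run:
```python
from cell import *
from meas import *
s=observe();print(s["tool_pos"],s["opening"],s["grip_force"],s["contact_force"])
c=read_camera("top");np.savez("topB.npz",**c)
for b in beads(c,.067,(277,204,26,10)): print(np.round(b[:4],4),b[4])
print("tips",tips(c,.060,(272,224,44,16)))
dep=c["depth"];v,u=np.mgrid[:420,:560];X=np.stack([(u-c["cx"])/c["fx"]*dep,-(v-c["cy"])/c["fy"]*dep,-dep],-1)
w=X@c["world_from_camera"][:3,:3].T+c["world_from_camera"][:3,3];H=hsv(c)
R=(slice(224,246),slice(270,318));m=cv2.erode(((H[R][...,2]>140)&(H[R][...,1]<70)).astype(np.uint8),np.ones((2,2),np.uint8))>0
q=w[R][m];print(len(q),np.percentile(q[:,2],[25,50,75,90]).round(4));
q=q[abs(q[:,2]-.0565)<.006];A=np.c_[q[:,0]-.53,np.ones(len(q))];print("z vs x",np.linalg.lstsq(A,q[:,2],rcond=None)[0])
```

```text
[0.43757064 0.02030143 0.23084156] 0.0674537858707308 5.283236570830923 [-0.13538323 -0.25201493 -2.42942047]
[0.5831 0.0144 0.5948 0.0144] [13, 26, 195]
[0.5825 0.0324 0.5927 0.0324] [12, 23, 168]
tips [[ 5.478e-01  4.380e-02  5.300e-02  8.930e+02]
 [ 5.481e-01 -6.600e-03  2.500e-03  8.930e+02]]
132 [0.0546 0.0562 0.0576 0.0588]
z vs x [-0.07708143  0.05632467]
```

>>> arm_command --pt "0 0 4" --pt "0 4 7" --pt "0 8 7" --pt "0 12 5" --pt "0 16 2" --pt "0 20 0" --pt "0 20 0" --pt "0 20 0" --pt "0 20 0" --pt "0 20 0" --pt "1 20 0" --pt "2 20 0" --pt "3 20 0" --pt "4 20 0" --pt "5 20 0" --pt "5 20 0" --pt "5 18 0" --pt "3 15 0" --pt "2 11 0" --pt "1 8 0" --spin '[0,0.3,0.5,0.6,0.7,0.7,0.7,0.7,0.7,0.7,0.7,0.7,0.7,0.7,0.7,0.7,0.6,0.5,0.2,0]'

```text
time: 21.5
tool_pos: [0.468, 0.3336, 0.2558]
tool_rot: [3.141, -0.0, -2.932]
contact_force: [-0.5, 0.4, -2.2]
opening: 0.0675
grip_force: 5.3
```

>>> arm_command --pt "0 4 0" --pt "0 1 0" --pt "0 0 -6" --pt "0 0 -10" --pt "0 0 -12" --pt "0 0 -12" --pt "0 0 -10" --pt "0 0 -6" --pt "0 0 -4" --pt "0 0 0" --pt "0 0 0" --spin '[0,0,0,0,0,0,0,0,0,0,0]'

```text
time: 22.6
tool_pos: [0.4686, 0.3374, 0.196]
tool_rot: [3.141, 0.001, -2.933]
contact_force: [0.4, -1.0, -1.5]
opening: 0.0673
grip_force: 5.3
```

>>> arm_command --pt "0 -3 0" --pt "0 -5 0" --pt "0 -5 0" --pt "0 -4 0" --pt "0 -3 0" --pt "0 0 -1" --pt "0 0 -1" --pt "0 0 -1" --pt "0 0 -1" --pt "0 0 0" --pt "0 0 0" --spin '[0,0,0,0,0,0,0,0,0,0,0]'

```text
time: 23.7
tool_pos: [0.4684, 0.3174, 0.1917]
tool_rot: [3.142, -0.0, -2.933]
contact_force: [-0.3, 0.0, -2.5]
opening: 0.0674
grip_force: 5.3
```

>>> arm_command --pt "0 0 -1" --pt "0 0 -1" --pt "0 0 0" --pt "0 0 0" --spin '[0,0,0,0]'

```text
time: 24.1
tool_pos: [0.4684, 0.3173, 0.1897]
tool_rot: [3.142, -0.0, -2.933]
contact_force: [-0.8, -0.6, -2.4]
opening: 0.0678
grip_force: 5.3
```

>>> arm_command --pt "0 0 -1" --pt "0 0 -1" --pt "0 0 0" --pt "0 0 0" --spin '[0,0,0,0]'

```text
time: 24.5
tool_pos: [0.4684, 0.3173, 0.1877]
tool_rot: [3.142, -0.0, -2.933]
contact_force: [-0.2, 0.3, -2.0]
opening: 0.0674
grip_force: 5.3
```

>>> arm_command --pt "0 0 -1" --pt "0 0 0" --pt "0 0 0" --spin '[0,0,0]'

```text
time: 24.8
tool_pos: [0.4684, 0.3174, 0.1868]
tool_rot: [3.142, 0.0, -2.933]
contact_force: [-0.2, 0.2, -1.6]
opening: 0.0673
grip_force: 5.3
```

>>> arm_command --pt "0 0 -1" --pt "0 0 -1" --pt "0 0 0" --pt "0 0 0" --spin '[0,0,0,0]'

```text
time: 25.2
tool_pos: [0.4684, 0.3174, 0.1848]
tool_rot: [3.141, 0.0, -2.933]
contact_force: [-1.7, 0.1, 0.7]
opening: 0.067
grip_force: 5.2
```

>>> arm_command --pt "0 0 -0.5" --pt "0 0 -0.5" --pt "0 0 0" --pt "0 0 0" --spin '[0,0,0,0]'

```text
time: 25.6
tool_pos: [0.4685, 0.3174, 0.1845]
tool_rot: [3.141, 0.001, -2.933]
contact_force: [-1.7, -0.7, 5.3]
opening: 0.0674
grip_force: 5.2
```

Resting on the mat (the load has transferred). Releasing and rising.

>>> arm_command --pt "0 0 0.5" --pt "0 0 0.5" --pt "0 0 0" --pt "0 0 0" --pt "0 0 0" --pt "0 0 0" --pt "0 0 0" --spin '[0,0,0,0,0,0,0]' --jaw 1

```text
time: 26.3
tool_pos: [0.4684, 0.3173, 0.1847]
tool_rot: [3.142, -0.0, -2.933]
contact_force: [-0.1, 0.5, -0.2]
opening: 0.0916
grip_force: 0.0
```

>>> arm_command --pt "0 0 3" --pt "0 0 6" --pt "0 0 10" --pt "0 0 15" --pt "0 0 20" --pt "0 0 20" --pt "0 0 20" --pt "0 0 20" --pt "0 0 20" --pt "-15 10 10" --pt "-20 12 10" --pt "-20 12 8" --pt "-20 12 8" --pt "-20 12 8" --pt "-20 12 8" --pt "-20 12 8" --pt "-20 12 8" --pt "-20 12 0" --pt "0 0 0" --pt "0 0 0" --spin '[0,0,0,0,0,0,0,0,0,-2,-2,-2,-2,-2,-2,-2,-2,-2,0,0]'

```text
time: 28.3
tool_pos: [0.2932, 0.4233, 0.3874]
tool_rot: [3.141, 0.001, 3.038]
contact_force: [0.3, -0.9, -0.9]
opening: 0.0919
grip_force: 0.0
```

Run:
```python
from cell import *
from meas import *
s=observe();print(s["time"],s["tool_pos"],s["opening"],s["contact_force"])
c=read_camera("top");t0=load("top0.npz");sc=read_camera("scene");s0=load("scene0.npz")
print("handles",handles(c,.013,(85,195,110,110)))
for b in beads(c,.067,(277,204,26,10)): print(np.round(b[:4],4),b[4])
dep=c["depth"];v,u=np.mgrid[:420,:560];X=np.stack([(u-c["cx"])/c["fx"]*dep,-(v-c["cy"])/c["fy"]*dep,-dep],-1)
w=X@c["world_from_camera"][:3,:3].T+c["world_from_camera"][:3,3];H=hsv(c)
m=cv2.erode(((H[...,2]>140)&(H[...,1]<70)).astype(np.uint8),np.ones((2,2),np.uint8))>0
k=np.zeros_like(m);k[212:232,112:152]=1;print("jaw z",np.percentile(w[m&k][:,2],[25,50,75]).round(4))
# change outside pliers/clip
for n,a,b in(("top",c,t0),("scene",sc,s0)):
    d=cv2.GaussianBlur(np.abs(a["img"].astype(int)-b["img"]).max(2).astype(np.float32),(3,3),0)>40
    print(n,[tuple(x[1].tolist()) for x in blobs(d,12)])
```

```text
28.3 [0.29319811 0.42327595 0.38742516] 0.09189552454745417 [ 0.3438455  -0.92312012 -0.91452355]
handles ([array([0.46102694, 0.28641522]), array([0.44841605, 0.34662308])], np.float64(11.829920299569583), np.float64(0.061514392047870826), array([0.45472149, 0.31651915]))
[0.5826 0.0144 0.5948 0.0144] [13, 27, 205]
[0.5815 0.0324 0.5927 0.0324] [12, 25, 187]
jaw z [0.0132 0.0146 0.0161]
top [(276, 180, 8, 22, 72), (295, 181, 8, 20, 64), (280, 202, 7, 14, 71), (291, 202, 8, 14, 82), (140, 237, 9, 10, 14), (154, 262, 5, 10, 18), (157, 273, 10, 18, 33), (152, 274, 9, 19, 19), (0, 361, 72, 59, 2201), (0, 387, 4, 19, 51)]
scene [(0, 0, 40, 5, 159), (60, 0, 44, 16, 618), (5, 4, 43, 14, 389), (66, 15, 41, 14, 358), (35, 25, 7, 16, 62), (0, 29, 73, 55, 1471), (76, 38, 40, 38, 681), (38, 69, 4, 4, 12), (10, 70, 4, 4, 12), (108, 87, 4, 6, 19), (301, 214, 13, 17, 129), (0, 236, 6, 44, 167), (2, 280, 28, 23, 396), (32, 332, 4, 11, 37), (10, 383, 4, 5, 12)]
```

The pliers lie flat on the mat within 2 mm of where they started. The clip is still latched, and nothing else has changed but the arm.

```bash
python3 -c "
from cell import *
print(hand_in())"
```

```text
the job is handed in; nothing more can be done
None
```

The left-hand port's clip is latched and stayed shut after release, and the pliers are back flat on the mat; vials, timer and tape show no movement, and the job was handed in at about 28 s with no verdict returned.

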